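# Slide the pepper mill and oil bottle back into the bottle rack

## Robot

A 6-joint arm with a two-finger parallel gripper is mounted at the origin on the work surface. World frame = base frame: x ahead of the robot, y to its left, z up, the work surface at z = 0. Lengths are in m, angles in rad, forces in N, time in s.
With the tool pointing down it reaches from about 0.25 to 0.775 m from the base axis. Payload 4 kg.
Tool frame: the origin (TCP) lies midway between the tips of the shut fingers; the grasp point (between the pads) lies 19 mm behind it; x points along the fingers, y is the direction in which the jaws open and shut, and the axes are right-handed (so a half turn about x gives the same grasp; the last joint's range is limited). The gripper opens to 85 mm and grips with 20 to 120 N. Pads are 22 mm wide; open, the fingers measure 114 mm over their backs; the gripper's body (76 mm by 85 mm) begins 54 mm behind the grasp point. The pads swing forward as they close: fully open they stand 13 mm farther back than shut.
Start: joints at [1.108, 0.087, 1.371, -0, 1.684, -0.103], TCP at [0.194, 0.515, 0.231] pointing down, gripper open.
Joint ranges: [-3.1, 3.1], [-0.76, 2.03], [0.27, 2.55], [-1.08, 4.22], [0.17, 2.65], [-2.57, 2.57]. Speed limits (rad/s): [2.79, 2.79, 3.14, 3.14, 3.14, 3.14].

## Interface

Orientations are given as a rotation vector (axis times angle).
In Python, from plant import arm gives the robot as it stands.
- The arm moves only by the tool arm_command, never from a script. Its argument "series" is a list of rows, each an object with "dp": the shift along the tool's x, y, z in units of 25 mm (1.0 is 25 mm), a list of three; "yaw": the turn about the tool's x in units of 5 degrees (1.0 is 5 degrees). In form: [{"dp": [tx, ty, tz], "yaw": yaw}, ...]. A call has 1 to 20 rows; each row shifts and turns the commanded pose from where the row before left it, along the tool's axes as they then stand; what a row does not reach is not made up. A row lasts 1/12 s, in which the tool goes at most 41.7 mm and 7.16 degrees, less where a joint would pass 70% of its speed; a pose out of reach is approached as far as the arm can. A call is refused whole if a number of a shift passes 1 or a number of a turn 1, either way. A call with a gripper value outside its range is refused whole. "grip" is the finger opening in mm, from 0 to 85.4, set as the call begins (left out, the last holds). The fingers move at their own pace and stop on an object; "grip_force" is the grip in N (left out, the last holds). Time passes only in rows, so rows that do not move let the fingers close. It gives the time, the measured TCP pose, the force and the opening at its end, in the units of the state.
- arm.sense(): the state, without advancing time (a new reading comes with each control period).
- arm.capture(name): name is "side" or "top"; returns a dict with "image" (384x512x3 uint8, red, green, blue), "z_map" (384x512 float32, m along the optical axis (not along the pixel's ray), 0 where there is no reading), "vfov" (degrees; the focal length in pixels is half the picture's height over the tangent of half this angle, whatever the lens; pixels are square), "cx", "cy" (the principal point, pixels), "view" (4x4, takes a point from world to camera coordinates). Camera axes: x right, y down, z forward; pixel columns grow to the right and rows downward; lengths in m; the calibration is good to about 2 mm. A picture is of the moment at which its call begins.
- arm.finish_job(): hands the job in, once; it reports no verdict.
The state is a dict: "t": time; "q": joint angles; "joint_velocities": joint speeds; "effort": joint torques, N m; "ee_pos": TCP position; "tool_rot": TCP orientation; "wrist_force": force on the tool from outside, world axes, zero at the start; "wrist_torque": the same for the moment, N m; "gripper_width": opening from 0.0 (shut) to 1.0 (fully open).
Only numpy, scipy, OpenCV 4.12 (cv2) and the standard library are available. Lean on these libraries where they do the work, as an engineer would, in place of code of your own. Each camera call takes 0.05 s, during which the arm holds its last target. There are 200 camera calls.

## Task

The pepper mill and the oil bottle have been left standing out in front of the black wire bottle rack. With your fingertips, pushing low on the body so that it slides without tipping, push each of them back over the worktop into an empty bay of the rack, one to a bay, until its whole foot is inside the bay. Do not take them between the fingers or lift them, and leave everything else where it is.

Things in the scene. Friction and masses are not known exactly. Their poses are not given: they have to be found in the camera images.
- mill: Tall narrow pepper mill, dark turned wood with a steel ball on top, 234 mm high, about 0.3 kg, standing loose in front of the rack. Its foot is a plain cylinder 54 mm in diameter and 36 mm high; above it is a 36 mm waist. Origin: centre of its underside; z is its long axis. Pushed 10 to 25 mm up it slides; much higher it tips.
- oil: Tall narrow green glass oil bottle with black cap and paper label, 250 mm high, about 0.5 kg, standing loose in front of the rack. Its body is a cylinder 60 mm in diameter. Origin: centre of its underside; z is its long axis. Pushed 10 to 25 mm up it slides; much higher it tips.
- rack: Black wire rack fixed to the worktop: three bays side by side, open in front and on top, no floor. Origin: on the worktop, mid middle bay; x points into the bays (roughly to the robot's right), y away from the robot, z up. Divider wires 6 mm thick, top 70 mm, from x = -50 to 56 mm, at y = +-47.5, +-142.5 mm; back wire at x = 56. The middle bay is taken; the two outer ones are empty, 89 mm wide.
- bay_far (a point): Point on the worktop in the middle of the empty bay farther from the robot (rack x = 0, y = +95 mm); axes as the rack's.
- bay_near (a point): Point on the worktop in the middle of the empty bay nearer the robot (rack x = 0, y = -95 mm); axes as the rack's.
- tin: Low round tin of salt, red band and white lid, 72 mm across, 62 mm high, standing in the middle bay of the rack. Origin: centre of its underside. To be left alone.
- jar: Low amber glass jar with yellow lid, 68 mm across, 66 mm high, on the worktop behind the rack, towards the hob. Origin: centre of its underside. To be left alone.
- ramekin: Low white ceramic pot, 74 mm across, 45 mm high, on the worktop behind the rack, towards the hob. Origin: centre of its underside. To be left alone.
- mustard: Yellow squeeze bottle, 56 mm across, 195 mm high, on the worktop behind the rack, towards the hob. Origin: centre of its underside. To be left alone.
- ketchup: Red squeeze bottle, 56 mm across, 195 mm high, on the worktop behind the rack, towards the hob. Origin: centre of its underside. To be left alone.
- bowl: Steel bowl, 130 mm across, 55 mm high, on the worktop to the left of the work. Origin: its middle, on the worktop. To be left alone.
- tongs: Steel tongs, 260 mm long, 24 mm high, lying flat, on the worktop to the left of the work. Origin: its middle, on the worktop. To be left alone.

How it is judged:
By the outcome, as a careful person would: the job done as asked, in the order asked, and still so for the second after the job is handed in, with the robot touching nothing.
It also fails if it takes over 61 s, if anything falls off the work surface, if the arm or the gripper's body presses on something with over 40 N, if the wrist force passes 120 N, or if a joint passes its speed limit or range.

## Working session

There is one attempt and no reset: what is moved stays moved. The work goes in short steps, Python scripts to look and compute and a tool call to move; the robot and the scene stay as the last step left them, time stands still between calls to the robot, and variables do not carry over. Pictures are saved under pics/ and viewed, about 8 in all and at most 12, crops included, and the job is handed in when it is done.

Besides the shell and the picture viewer there is one more tool, called after ">>>" as name(argument=value, ...) on one line, values as JSON. arm_command: Moves the arm, as the interface text tells. Its arguments: {"type":"object","properties":{"series":{"type":"array"},"grip":{"type":"number"},"grip_force":{"type":"number"}},"required":["series"]}

```bash
ls; mkdir -p pics
cat > h.py <<'E'
import numpy as np, cv2
from plant import arm
def cap(n):
    c=arm.capture(n); c['f']=c['image'].shape[0]/2/np.tan(np.radians(c['vfov'])/2); return c
def save(c,name,crop=None,s=1):
    im=c['image'][:,:,::-1]
    if crop: im=im[crop[1]:crop[3],crop[0]:crop[2]]
    cv2.imwrite('pics/'+name,cv2.resize(im,None,fx=s,fy=s))
def pts(c):
    z=c['z_map']; v,u=np.mgrid[:z.shape[0],:z.shape[1]]
    P=np.stack([(u-c['cx'])/c['f']*z,(v-c['cy'])/c['f']*z,z,np.ones_like(z)],-1)
    W=P@np.linalg.inv(c['view']).T; W=W[...,:3]; W[z==0]=np.nan; return W
def ray(c,u,v,h):
    M=np.linalg.inv(c['view']); d=M[:3,:3]@[(u-c['cx'])/c['f'],(v-c['cy'])/c['f'],1]; o=M[:3,3]
    return o+d*(h-o[2])/d[2]
def proj(c,p):
    q=c['view']@np.append(p,1); return q[0]/q[2]*c['f']+c['cx'],q[1]/q[2]*c['f']+c['cy']
E
python3 - <<'E'
from h import *
for n in('side','top'):
    c=cap(n); save(c,n+'0.png',s=1.5); print(n,c['vfov'],np.linalg.inv(c['view'])[:3,3].round(3),np.linalg.inv(c['view'])[:3,2].round(3),(c['z_map']==0).mean())
s=arm.sense();print(s['t'],s['ee_pos'],s['tool_rot'])
E
```

```text
pics
side 47.88004445112127 [ 0.18  -0.755  0.547] [ 0.354  0.794 -0.494] 0.004282633463541667
top 50.74231594281943 [0.282 0.058 1.239] [ 0.209  0.001 -0.978] 0.004140218098958333
0.1 [0.19345526 0.51434989 0.23021951] [ 0.28077372  1.55286529 -0.2839311 ]
```

View pics/side0.png

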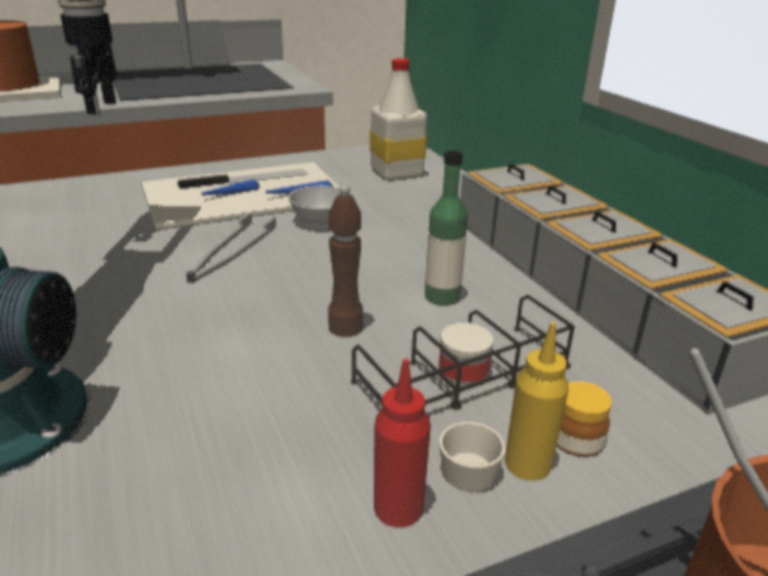

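View pics/top0.png

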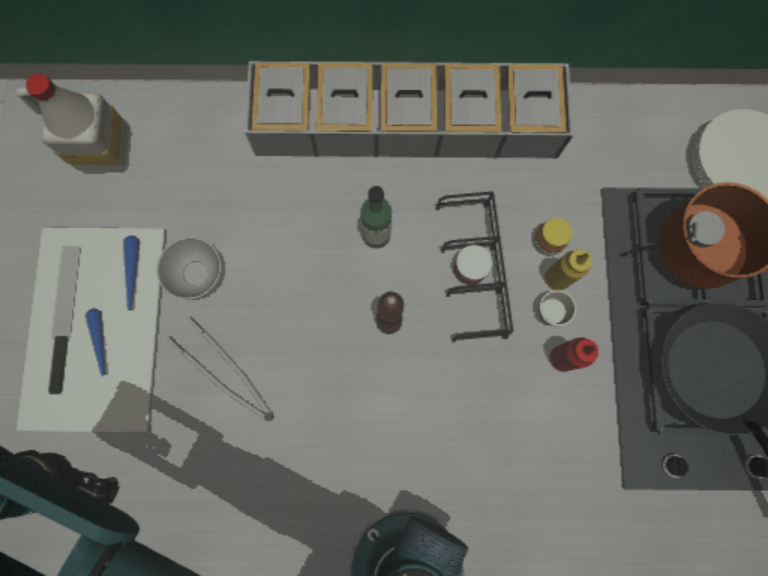

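Side: mill foot at ~(346,325), oil foot at ~(443,295), rack spanning (352–572, 300–410). Top: mill ~(390,320), oil ~(376,225), rack dividers at rows ~200, 243, 290, 335; columns 437–512. Now I'll measure them by depth.

```bash
cat >> h.py <<'E'
from scipy.optimize import least_squares
def foot(W,box,r,zr=(0.008,0.034)):
    m=(W[...,2]>zr[0])&(W[...,2]<zr[1])&(W[...,0]>box[0])&(W[...,0]<box[1])&(W[...,1]>box[2])&(W[...,1]<box[3])
    p=W[m][:,:2]
    if len(p)<8: return None,len(p)
    x0=p.mean(0)
    s=least_squares(lambda c:np.hypot(*(p-c).T)-r,x0,loss='soft_l1',f_scale=.003)
    return s.x.round(4),len(p)
E
python3 - <<'E'
from h import *
T=cap('top');S=cap('side')
WT=pts(T);WS=pts(S)
print(WT[int(320/1.5),int(390/1.5)],WT[int(195/1.5),int(376/1.5)])
print('mill side px',WS[int(325/1.5),int(346/1.5)],'oil',WS[int(295/1.5),int(443/1.5)])
a=WS[int(325/1.5),int(346/1.5)];b=WS[int(295/1.5),int(443/1.5)]
for W in(WS,WT):
    print(foot(W,(a[0]-.05,a[0]+.06,a[1]-.04,a[1]+.07),.027),foot(W,(b[0]-.05,b[0]+.06,b[1]-.04,b[1]+.07),.03,(.008,.1)))
# rack dark pixels by rays at z=.067
g=T['image'].astype(int).max(2)
m=(g<70); m[:, :285]=0; m[:,345:]=0; m[:120]=0; m[230:]=0
v,u=np.nonzero(m)
h=WT[v,u]; print(len(v)); k=(h[:,2]>.05)&(h[:,2]<.085); print(k.sum())
P=np.array([ray(T,x,y,.067)[:2] for x,y in zip(u[k],v[k])])
print(P.min(0),P.max(0))
# rack model: divider lines and back line
def res(p):
    c,s=np.cos(p[2]),np.sin(p[2]); d=P-p[:2]
    X=c*d[:,0]+s*d[:,1]; Y=-s*d[:,0]+c*d[:,1]
    ex=np.maximum(abs(X-3)-53,0) if 0 else np.maximum(np.abs(X-.003)-.053,0)
    dv=np.min([np.hypot(Y-y,ex) for y in(-.1425,-.0475,.0475,.1425)],0)
    bk=np.hypot(X-.056,np.maximum(abs(Y)-.1425,0)); return np.minimum(dv,bk)
best=min((least_squares(res,[*(P.mean(0)+[0,dy]),-1.57+da],loss='soft_l1',f_scale=.003) for dy in(0,.02,.04) for da in(-.1,0,.1)),key=lambda s:s.cost)
print(best.x,res(best.x).mean(),np.percentile(res(best.x),90))
c,s=np.cos(best.x[2]),np.sin(best.x[2]);R=np.array([[c,-s],[s,c]])
for n,p in dict(near=(0,-.095),far=(0,.095)).items(): print(n,best.x[:2]+R@p)
im=T['image'][:,:,::-1].copy(); im=cv2.resize(im,None,fx=2,fy=2)
for y in(-.1425,-.0475,.0475,.1425):
    q=[proj(T,np.append(best.x[:2]+R@[x,y],.067)) for x in(-.05,.056)]
    cv2.line(im,*[tuple(int(2*t+1) for t in a) for a in q],(0,0,255),1)
cv2.imwrite('pics/fit.png',im[200:500,400:800])
E
```

```text
[0.45448695 0.03604325 0.15311486] [0.65594976 0.06442015 0.24894686]
mill side px [0.46735954 0.01085758 0.02172232] oil [0.64686378 0.03778795 0.02132128]
(array([0.4769, 0.0363]), 223) (array([0.6606, 0.0638]), 816)
(array([0.4767, 0.0369]), 23) (array([0.6602, 0.0645]), 157)
882
388
[ 0.43378228 -0.2023012 ] [ 0.73285542 -0.06571996]
[ 0.58471623 -0.13109141 -1.46652854] 0.0017913671160095287 0.0026375648457871064
near [ 0.49023217 -0.14097891]
far [ 0.67920028 -0.12120391]
```

View pics/fit.png

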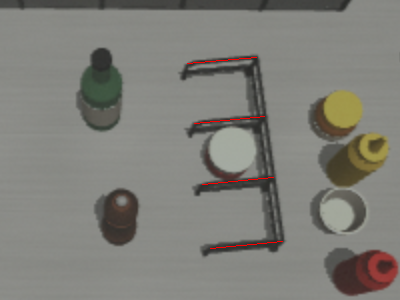

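Rack fit is good to ~2 mm; mill and oil already lie in line with the near and far bays (lateral offsets of a few mm). The tool stays vertical and its body is wide, so I'll push with the back of an opened finger, which leads the gripper body by ~15 mm. Next: moves.

```bash
cat >> h.py <<'E'
from scipy.spatial.transform import Rotation as Ro
A0=np.array([0.5847,-0.1311]);TH=-1.4665
RK=np.array([[np.cos(TH),-np.sin(TH)],[np.sin(TH),np.cos(TH)]])
def torack(p): return (np.asarray(p)[:2]-A0)@RK
def towld(p): return A0+RK@np.asarray(p)
def plan(tgt):  # tgt world xyz -> move in tool axes (mm) after yawing
    s=arm.sense(); R=Ro.from_rotvec(s['tool_rot']).as_matrix()
    X,Y,Z=R.T; rx=np.append(RK[:,0],0)
    best=None
    for sg in(1,-1):
        a=np.degrees(np.arctan2(np.dot(np.cross(Y,sg*rx),X),np.dot(Y,sg*rx)))
        if best is None or abs(a)<abs(best[0]): best=(a,sg)
    a=best[0]; R2=Ro.from_rotvec(X*np.radians(a)).as_matrix()@R
    d=np.array(tgt)-s['ee_pos']
    print('t',s['t'],'tcp',s['ee_pos'].round(4),'rack',torack(s['ee_pos']).round(4),'X',X.round(3),'q',np.round(s['q'],2),'F',np.round(s['wrist_force'],1),'w',s['gripper_width'])
    print('yaw deg',a,'sign',best[1],'shift now-axes mm',(R.T@d*1000).round(1),'after yaw',(R2.T@d*1000).round(1))
E
python3 - <<'E'
from h import *
p=towld([-.285,-.092]);print(p)
plan([*p,.231])
E
```

```text
[0.46352933 0.14277345]
t 0.2 tcp [0.1935 0.5145 0.2305] rack [-0.6828 -0.3219] X [-0.001 -0.001 -1.   ] q [ 1.11  0.09  1.37  0.    1.68 -0.1 ] F [-0.8 -0.2 -0.5] w 0.9991121671306218
yaw deg -26.591416623027122 sign -1 shift now-axes mm [-2.000e-01 -2.528e+02  3.836e+02] after yaw [-2.000e-01 -3.978e+02  2.299e+02]
```

>>> arm_command(series=[{"dp": [0,0,0],"yaw": -0.89},{"dp": [0,0,0],"yaw": -0.89},{"dp": [0,0,0],"yaw": -0.89},{"dp": [0,0,0],"yaw": -0.89},{"dp": [0,0,0],"yaw": -0.88},{"dp": [0,0,0],"yaw": -0.88},{"dp": [0,-0.8,0.46],"yaw": 0},{"dp": [0,-0.8,0.46],"yaw": 0},{"dp": [0,-0.8,0.46],"yaw": 0},{"dp": [0,-0.8,0.46],"yaw": 0},{"dp": [0,-0.8,0.46],"yaw": 0},{"dp": [0,-0.8,0.46],"yaw": 0},{"dp": [0,-0.8,0.46],"yaw": 0},{"dp": [0,-0.8,0.46],"yaw": 0},{"dp": [0,-0.8,0.46],"yaw": 0},{"dp": [0,-0.8,0.46],"yaw": 0},{"dp": [0,-0.8,0.46],"yaw": 0},{"dp": [0,-0.8,0.46],"yaw": 0},{"dp": [0,-0.8,0.46],"yaw": 0},{"dp": [0,-0.8,0.46],"yaw": 0}], grip=85)

```text
t: 1.87
ee_pos: [0.3833, 0.2521, 0.2312]
tool_rot: [-0.082, 1.569, 0.082]
wrist_force: [1.0, 0.4, 0.1]
gripper_width: 0.996
```

>>> arm_command(series=[{"dp": [0,-0.8,0.46],"yaw": 0},{"dp": [0,-0.8,0.46],"yaw": 0},{"dp": [0,-0.8,0.46],"yaw": 0},{"dp": [0,-0.8,0.46],"yaw": 0},{"dp": [0,-0.8,0.46],"yaw": 0},{"dp": [0,0,0],"yaw": 0},{"dp": [0,0,0],"yaw": 0}])

```text
t: 2.45
ee_pos: [0.4508, 0.1589, 0.2309]
tool_rot: [-0.08, 1.57, 0.08]
wrist_force: [-0.3, 0.1, -0.1]
gripper_width: 0.996
```

Run:
```python
from h import *
p=towld([-.285,-.092])
plan([*p,.03])
S=cap('side');save(S,'s1.png',s=1.5)
```

```text
t 2.45 tcp [0.4508 0.1589 0.2309] rack [-0.3024 -0.103 ] X [-0.001  0.    -1.   ] q [ 0.22 -0.07  1.53  0.    1.68 -1.45] F [-0.3  0.1 -0.1] w 0.9956893064045046
yaw deg -0.12168870388469678 sign -1 shift now-axes mm [200.9 -17.4  11.2] after yaw [200.9 -17.4  11.2]
```

View pics/s1.png

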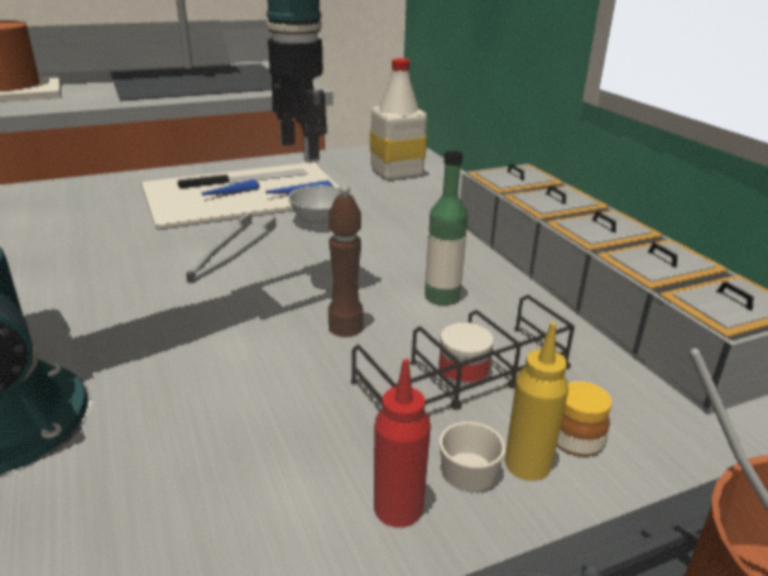

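The gripper hangs open at (300,110), slim, wrist not wider than the body. I'll profile its leading face from depth.

Run:
```python
from h import *
s=arm.sense();e=s['ee_pos']
for n in('side','top'):
    W=pts(cap(n)).reshape(-1,3);d=W-e;r=d[:,:2]@RK
    m=(np.hypot(*r.T)<.13)&(d[:,2]>-.05);r=r[m];z=d[m,2]
    print(n)
    for h in np.arange(-.01,.3,.015):
        k=(z>=h)&(z<h+.015)
        if k.sum()>2: print(round(h,3),k.sum(),'x',(np.percentile(r[k,0],[0,5,95,100])*1000).round(),'y',(np.percentile(r[k,1],[5,95])*1000).round())
```

```text
side
-0.01 17 x [122. 122. 129. 129.] y [ 7. 17.]
0.005 57 x [-47. -46.  52.  55.] y [-10.   9.]
0.02 132 x [-51. -45.  57.  61.] y [-11.   8.]
0.035 149 x [-57. -46.  58.  61.] y [-11.   9.]
0.05 147 x [-70. -62.  75.  76.] y [-13.   9.]
0.065 237 x [-74. -63.  73.  76.] y [-17.  11.]
0.08 239 x [-70. -61.  72.  75.] y [-17.   9.]
0.095 274 x [-69. -58.  71.  73.] y [-19.   9.]
0.11 193 x [-62. -24.  69.  72.] y [-12.   8.]
0.125 236 x [-10.   5.  39.  40.] y [-36.  22.]
0.14 277 x [-6.  5. 39. 42.] y [-37.  25.]
0.155 286 x [-10.   4.  39.  40.] y [-37.  25.]
0.17 270 x [-21.  -0.  35.  39.] y [-34.  25.]
0.185 278 x [-8.  2. 37. 39.] y [-35.  23.]
0.2 292 x [-11.   4.  37.  40.] y [-35.  24.]
0.215 189 x [-5.  5. 36. 37.] y [-34.  21.]
top
-0.01 22 x [118. 119. 129. 129.] y [ 7. 17.]
0.02 5 x [-49. -49.  35.  55.] y [-11.  -8.]
0.035 4 x [-49. -48.  40.  55.] y [-12.  -7.]
0.05 24 x [-70. -63.  64.  73.] y [-14.   2.]
0.065 50 x [-67. -65.  73.  73.] y [-16.   5.]
0.08 26 x [-65. -57.  71.  71.] y [-17.   7.]
0.095 31 x [-61. -59.  69.  69.] y [-13.   9.]
0.11 96 x [-64. -62.  67.  68.] y [-13.  10.]
0.125 13 x [-11.  -9.  31.  32.] y [-37. -21.]
0.14 39 x [-26. -20.  33.  34.] y [-38. -17.]
0.155 39 x [-28. -22.  33.  35.] y [-38. -17.]
0.17 64 x [-30. -24.  33.  34.] y [-37. -14.]
0.185 37 x [-25. -18.  33.  35.] y [-37. -14.]
0.2 76 x [-29. -26.  32.  34.] y [-36. -16.]
0.215 41 x [-23. -18.  29.  31.] y [-35. -18.]
0.23 40 x [-24. -18.  27.  30.] y [-35. -21.]
0.245 38 x [-20. -14.  25.  27.] y [-35. -24.]
0.26 10 x [-5. -3. 23. 24.] y [-35. -26.]
0.275 123 x [-37. -35.  19.  65.] y [-120.  -32.]
0.29 64 x [-37. -36.  62.  68.] y [-123.  -42.]
```

The depth profile shows the knuckles stand ~18 mm proud of the fingertips from about 45 mm up. A strictly vertical push would therefore touch too high. A tool leaning back a little would solve it, so I'll see whether the arm's behaviour at its reach limit (pose "approached as far as the arm can") leaves the tool tilted toward −y.

>>> arm_command(series=[{"dp": [0,0.35,-0.97],"yaw": 0},{"dp": [0,0.35,-0.97],"yaw": 0},{"dp": [0,0.35,-0.97],"yaw": 0},{"dp": [0,0.35,-0.97],"yaw": 0},{"dp": [0,0.35,-0.97],"yaw": 0},{"dp": [0,0.35,-0.97],"yaw": 0},{"dp": [0,0.35,-0.97],"yaw": 0},{"dp": [0,0.35,-0.97],"yaw": 0},{"dp": [0,0.35,-0.97],"yaw": 0},{"dp": [0,0.35,-0.97],"yaw": 0},{"dp": [0,0.35,-0.97],"yaw": 0},{"dp": [0,0.35,-0.97],"yaw": 0},{"dp": [0,0.35,-0.97],"yaw": 0},{"dp": [0,0.35,-0.97],"yaw": 0},{"dp": [0,0.35,-0.97],"yaw": 0},{"dp": [0,0.35,-0.97],"yaw": 0},{"dp": [0,0.35,-0.97],"yaw": 0},{"dp": [0,0.35,-0.97],"yaw": 0},{"dp": [0,0,0],"yaw": 0},{"dp": [0,0,0],"yaw": 0}], grip=0)

```text
t: 4.27
ee_pos: [-0.0015, 0.2706, 0.2314]
tool_rot: [-0.087, 1.569, 0.088]
wrist_force: [0.3, -0.4, -0.2]
gripper_width: -0.004
```

>>> arm_command(series=[{"dp": [0,-0.8,0],"yaw": 0},{"dp": [0,-0.8,0],"yaw": 0},{"dp": [0,-0.8,0],"yaw": 0},{"dp": [0,-0.8,0],"yaw": 0},{"dp": [0,0,0],"yaw": 0}])

```text
t: 4.68
ee_pos: [0.0098, 0.2005, 0.2324]
tool_rot: [-0.087, 1.57, 0.072]
wrist_force: [-0.2, 0.4, -1.1]
gripper_width: -0.0
```

Run:
```python
from h import *
plan([0,.27,.23])
W=pts(cap('side'))
for n,b in dict(oil=(.62,.70,.02,.11),mill=(.44,.52,.0,.08)).items():
    m=(W[...,0]>b[0])&(W[...,0]<b[1])&(W[...,1]>b[2])&(W[...,1]<b[3])
    print(n,[(round(h,2),[int(1000*np.ptp(W[m&(W[...,2]>h)&(W[...,2]<h+.02)]@k)/2) for k in [np.array([.9135,-.407,0])] if (m&(W[...,2]>h)&(W[...,2]<h+.02)).sum()>2]) for h in np.arange(.005,.25,.02)])
WT=pts(cap('top')); print('bins',WT[int(150/1.5),int(400/1.5)],WT[int(157/1.5),int(400/1.5)])
```

```text
t 4.6833 tcp [0.0098 0.2005 0.2324] rack [-0.3896 -0.5373] X [-0.   -0.01 -1.  ] q [ 1.24 -0.76  1.97 -0.    1.93 -0.43] F [-0.2  0.4 -1.1] w -0.0002719674634799242
yaw deg -0.2005085475749344 sign -1 shift now-axes mm [ 1.7 70.2 -2.7] after yaw [ 1.7 70.2 -2.5]
oil [(np.float64(0.0), [28]), (np.float64(0.02), [29]), (np.float64(0.04), [29]), (np.float64(0.06), [29]), (np.float64(0.08), [28]), (np.float64(0.11), [29]), (np.float64(0.12), [29]), (np.float64(0.15), [28]), (np.float64(0.16), [21]), (np.float64(0.18), [11]), (np.float64(0.2), [11]), (np.float64(0.22), [12]), (np.float64(0.24), [13])]
mill [(np.float64(0.0), [25]), (np.float64(0.02), [25]), (np.float64(0.04), [20]), (np.float64(0.06), [17]), (np.float64(0.08), [18]), (np.float64(0.11), [20]), (np.float64(0.12), [22]), (np.float64(0.15), [22]), (np.float64(0.16), [22]), (np.float64(0.18), [22]), (np.float64(0.2), [15]), (np.float64(0.22), [6]), (np.float64(0.24), [])]
bins [0.83997851 0.01542536 0.03153975] [0.83905522 0.0144309  0.0030978 ]
```

The tool reached joint 2's limit and began to lean the right way (−0.01). Continuing.

>>> arm_command(series=[{"dp": [0,-0.8,0],"yaw": 0},{"dp": [0,-0.8,0],"yaw": 0},{"dp": [0,-0.8,0],"yaw": 0},{"dp": [0,0,0],"yaw": 0}])

```text
t: 5.12
ee_pos: [0.0192, 0.1863, 0.2423]
tool_rot: [-0.118, 1.574, 0.045]
wrist_force: [-0.2, 0.2, 0.3]
gripper_width: -0.0
```

Run:
```python
from h import *
plan([0,.27,.23])
```

```text
t 5.1167 tcp [0.0192 0.1863 0.2423] rack [-0.3745 -0.5293] X [-0.003 -0.047 -0.999] q [ 1.19 -0.76  1.96 -0.02  1.99 -0.49] F [-0.2  0.2  0.3] w -0.00049477331785497
yaw deg -0.07209476891245863 sign -1 shift now-axes mm [  8.5  85.7 -10.4] after yaw [  8.5  85.8 -10.3]
```

The tilt persists and is in a usable direction, but going further inward would near the base. The outer limit high up gives the same lean with free space. I'll raise up, yaw +90° (so the shut fingertips' side faces the rack), and go to the azimuth of the rack's x axis.

>>> arm_command(series=[{"dp": [-0.85,-0.2,0.9],"yaw": 0},{"dp": [-0.85,-0.42,0.9],"yaw": 0},{"dp": [-0.85,-0.42,0.9],"yaw": 0},{"dp": [-0.85,-0.42,0.9],"yaw": 0},{"dp": [-0.85,-0.42,0.9],"yaw": 0},{"dp": [-0.85,-0.42,0.9],"yaw": 0},{"dp": [-0.85,-0.42,0.9],"yaw": 0},{"dp": [-0.85,-0.42,0.9],"yaw": 0},{"dp": [-0.85,-0.42,0.9],"yaw": 0},{"dp": [-0.85,-0.42,0.9],"yaw": 0},{"dp": [-0.85,-0.42,0.9],"yaw": 0},{"dp": [-0.85,-0.42,0.9],"yaw": 0}])

```text
t: 6.12
ee_pos: [0.3018, 0.106, 0.5006]
tool_rot: [-0.118, 1.574, 0.045]
wrist_force: [0.6, 0.0, 0.2]
gripper_width: -0.004
```

>>> arm_command(series=[{"dp": [0,0,0],"yaw": 1},{"dp": [0,0,0],"yaw": 1},{"dp": [0,0,0],"yaw": 1},{"dp": [0,0,0],"yaw": 1},{"dp": [0,0,0],"yaw": 1},{"dp": [0,0,0],"yaw": 1},{"dp": [0,0,0],"yaw": 1},{"dp": [0,0,0],"yaw": 1},{"dp": [0,0,0],"yaw": 1},{"dp": [0,0,0],"yaw": 1},{"dp": [0,0,0],"yaw": 1},{"dp": [0,0,0],"yaw": 1},{"dp": [0,0,0],"yaw": 1},{"dp": [0,0,0],"yaw": 1},{"dp": [0,0,0],"yaw": 1},{"dp": [0,0,0],"yaw": 1},{"dp": [0,0,0],"yaw": 1},{"dp": [0,0,0],"yaw": 1},{"dp": [0,0,0],"yaw": 0}])

```text
t: 7.7
ee_pos: [0.3007, 0.1067, 0.4996]
tool_rot: [1.097, 1.226, -1.159]
wrist_force: [0.5, 0.2, -0.2]
gripper_width: 0.001
```

```bash
cat >> h.py <<'E'
def st(tgt=None):
    s=arm.sense(); R=Ro.from_rotvec(s['tool_rot']).as_matrix(); rr=lambda v:np.append(v[:2]@RK,v[2]).round(3)
    print('t',round(s['t'],2),'tcp',s['ee_pos'].round(4),'rack',torack(s['ee_pos']).round(4),'q',np.round(s['q'],2),'F',np.round(s['wrist_force'],1))
    print('tool axes in rack frame X',rr(R[:,0]),'Y',rr(R[:,1]),'Z',rr(R[:,2]))
    if tgt is not None: print('units',(R.T@(np.array(tgt)-s['ee_pos'])/.025).round(2))
E
python3 - <<'E'
from h import *
st([.05,-.42,.52])
E
```

```text
t 7.7 tcp [0.3007 0.1067 0.4996] rack [-0.2661 -0.2577] q [ 0.21 -0.29  1.17 -0.06  2.27  0.07] F [ 0.5  0.2 -0.2]
tool axes in rack frame X [ 0.046 -0.008 -0.999] Y [ 0.001  1.    -0.008] Z [ 0.999 -0.001  0.046]
units [  0.2  -12.15  19.94]
```

>>> arm_command(series=[{"dp": [0,-0.6,1],"yaw": 0},{"dp": [0,-0.6,1],"yaw": 0},{"dp": [0,-0.6,1],"yaw": 0},{"dp": [0,-0.6,1],"yaw": 0},{"dp": [0,-0.6,1],"yaw": 0},{"dp": [0,-0.6,1],"yaw": 0},{"dp": [0,-0.6,1],"yaw": 0},{"dp": [0,-0.6,1],"yaw": 0},{"dp": [0,-0.6,1],"yaw": 0},{"dp": [0,-0.6,1],"yaw": 0},{"dp": [0,-0.6,1],"yaw": 0},{"dp": [0,-0.6,1],"yaw": 0},{"dp": [0,-0.6,1],"yaw": 0},{"dp": [0,-0.6,1],"yaw": 0},{"dp": [0,-0.6,1],"yaw": 0},{"dp": [0,-0.6,1],"yaw": 0},{"dp": [0,-0.6,1],"yaw": 0},{"dp": [0,-0.6,1],"yaw": 0},{"dp": [0,-0.6,1],"yaw": 0},{"dp": [0,-0.6,1],"yaw": 0}])

```text
t: 9.37
ee_pos: [0.0534, -0.4226, 0.5251]
tool_rot: [1.094, 1.227, -1.157]
wrist_force: [1.4, -0.8, 0.4]
gripper_width: 0.0
```

>>> arm_command(series=[{"dp": [0,0,1],"yaw": 0},{"dp": [0,0,1],"yaw": 0},{"dp": [0,0,1],"yaw": 0},{"dp": [0,0,1],"yaw": 0},{"dp": [0,0,1],"yaw": 0},{"dp": [0,0,1],"yaw": 0},{"dp": [0,0,1],"yaw": 0},{"dp": [0,0,1],"yaw": 0}])

```text
t: 10.03
ee_pos: [0.0753, -0.621, 0.5342]
tool_rot: [1.094, 1.228, -1.156]
wrist_force: [-0.2, -1.2, 0.1]
gripper_width: 0.003
```

Run:
```python
from h import *
st()
```

```text
t 10.03 tcp [ 0.0753 -0.621   0.5342] rack [ 0.4342 -0.5576] q [-1.54  0.46  0.28 -0.01  2.36 -1.65] F [-0.2 -1.2  0.1]
tool axes in rack frame X [ 0.046 -0.008 -0.999] Y [-0.002  1.    -0.008] Z [0.999 0.003 0.046]
```

>>> arm_command(series=[{"dp": [0,0,1],"yaw": 0},{"dp": [0,0,1],"yaw": 0},{"dp": [0,0,1],"yaw": 0},{"dp": [0,0,1],"yaw": 0},{"dp": [0,0,1],"yaw": 0},{"dp": [0,0,1],"yaw": 0},{"dp": [0,0,1],"yaw": 0},{"dp": [0,0,1],"yaw": 0}])

```text
t: 10.7
ee_pos: [0.0851, -0.7294, 0.4586]
tool_rot: [1.033, 1.16, -1.192]
wrist_force: [-0.4, 0.1, -0.6]
gripper_width: 0.003
```

Run:
```python
from h import *
st()
```

```text
t 10.7 tcp [ 0.0851 -0.7294  0.4586] rack [ 0.5431 -0.5592] q [-1.53  0.58  0.28  0.    2.15 -1.64] F [-0.4  0.1 -0.6]
tool axes in rack frame X [ 0.133 -0.007 -0.991] Y [-0.002  1.    -0.008] Z [0.991 0.003 0.133]
```

>>> arm_command(series=[{"dp": [-1,0,1],"yaw": 0},{"dp": [-1,0,1],"yaw": 0},{"dp": [-1,0,1],"yaw": 0},{"dp": [-1,0,1],"yaw": 0},{"dp": [-1,0,1],"yaw": 0},{"dp": [-1,0,1],"yaw": 0},{"dp": [-1,0,1],"yaw": 0},{"dp": [-1,0,1],"yaw": 0},{"dp": [-1,0,1],"yaw": 0},{"dp": [-1,0,1],"yaw": 0}])

```text
t: 11.53
ee_pos: [0.0828, -0.7172, 0.5521]
tool_rot: [0.886, 0.993, -1.268]
wrist_force: [-0.3, -0.7, 0.5]
gripper_width: 0.003
```

Run:
```python
from h import *
st()
```

```text
t 11.53 tcp [ 0.0828 -0.7172  0.5521] rack [ 0.5306 -0.5602] q [-1.54  0.46  0.27  0.02  2.06 -1.63] F [-0.3 -0.7  0.5]
tool axes in rack frame X [ 0.337 -0.006 -0.941] Y [-0.     1.    -0.006] Z [0.941 0.002 0.337]
```

>>> arm_command(series=[{"dp": [-1,0,1],"yaw": 0},{"dp": [-1,0,1],"yaw": 0},{"dp": [-1,0,1],"yaw": 0},{"dp": [-1,0,1],"yaw": 0},{"dp": [-1,0,1],"yaw": 0}])

```text
t: 11.95
ee_pos: [0.0806, -0.6997, 0.605]
tool_rot: [0.811, 0.909, -1.301]
wrist_force: [-1.1, -0.5, -0.8]
gripper_width: -0.001
```

Run:
```python
from h import *
st([.1,-.42,.5])
```

```text
t 11.95 tcp [ 0.0806 -0.6997  0.605 ] rack [ 0.513  -0.5606] q [-1.55  0.39  0.27  0.04  2.03 -1.63] F [-1.1 -0.5 -0.8]
tool axes in rack frame X [ 0.435 -0.005 -0.901] Y [-0.001  1.    -0.005] Z [0.901 0.003 0.435]
units [ -1.02   1.97 -11.77]
```

>>> arm_command(series=[{"dp": [-0.08,0.16,-0.98],"yaw": 0},{"dp": [-0.08,0.16,-0.98],"yaw": 0},{"dp": [-0.08,0.16,-0.98],"yaw": 0},{"dp": [-0.08,0.16,-0.98],"yaw": 0},{"dp": [-0.08,0.16,-0.98],"yaw": 0},{"dp": [-0.08,0.16,-0.98],"yaw": 0},{"dp": [-0.08,0.16,-0.98],"yaw": 0},{"dp": [-0.08,0.16,-0.98],"yaw": 0},{"dp": [-0.08,0.16,-0.98],"yaw": 0},{"dp": [-0.08,0.16,-0.98],"yaw": 0},{"dp": [-0.08,0.16,-0.98],"yaw": 0},{"dp": [-0.08,0.16,-0.98],"yaw": 0}])

```text
t: 12.95
ee_pos: [0.0989, -0.4196, 0.4982]
tool_rot: [0.812, 0.909, -1.301]
wrist_force: [-1.0, 0.0, 0.6]
gripper_width: 0.005
```

>>> arm_command(series=[{"dp": [-0.35,0.57,-0.97],"yaw": 0},{"dp": [-0.35,0.57,-0.97],"yaw": 0},{"dp": [-0.35,0.57,-0.97],"yaw": 0},{"dp": [-0.35,0.57,-0.97],"yaw": 0},{"dp": [-0.35,0.57,-0.97],"yaw": 0},{"dp": [-0.35,0.57,-0.97],"yaw": 0},{"dp": [-0.35,0.57,-0.97],"yaw": 0},{"dp": [-0.35,0.57,-0.97],"yaw": 0},{"dp": [-0.35,0.57,-0.97],"yaw": 0},{"dp": [-0.35,0.57,-0.97],"yaw": 0},{"dp": [-0.35,0.57,-0.97],"yaw": 0},{"dp": [-0.35,0.57,-0.97],"yaw": 0},{"dp": [-0.35,0.57,-0.97],"yaw": 0},{"dp": [-0.35,0.57,-0.97],"yaw": 0},{"dp": [-0.35,0.57,-0.97],"yaw": 0},{"dp": [-0.35,0.57,-0.97],"yaw": 0},{"dp": [-0.35,0.57,-0.97],"yaw": 0},{"dp": [-0.35,0.57,-0.97],"yaw": 0},{"dp": [-0.35,0.57,-0.97],"yaw": 0},{"dp": [-0.35,0.57,-0.97],"yaw": 0}])

```text
t: 14.62
ee_pos: [0.3285, 0.1203, 0.4448]
tool_rot: [0.814, 0.911, -1.298]
wrist_force: [0.3, 0.1, 0.2]
gripper_width: 0.0
```

Run:
```python
from h import *
m=[.477,.0365];print(torack(m),torack([.6604,.0642]))
st([*towld([torack(m)[0]-.09,torack(m)[1]+.001]),.10])
```

```text
[-0.17790163 -0.08966637] [-0.18635783  0.09562082]
t 14.62 tcp [0.3285 0.1203 0.4448] rack [-0.2767 -0.2287] q [ 0.55 -0.19  1.28 -0.5   2.2   0.17] F [0.3 0.1 0.2]
tool axes in rack frame X [ 0.432 -0.002 -0.902] Y [-0.002  1.    -0.004] Z [0.902 0.003 0.432]
units [12.58  5.65 -5.62]
```

>>> arm_command(series=[{"dp": [0.9,0.4,-0.4],"yaw": 0},{"dp": [0.9,0.4,-0.4],"yaw": 0},{"dp": [0.9,0.4,-0.4],"yaw": 0},{"dp": [0.9,0.4,-0.4],"yaw": 0},{"dp": [0.9,0.4,-0.4],"yaw": 0},{"dp": [0.9,0.4,-0.4],"yaw": 0},{"dp": [0.9,0.4,-0.4],"yaw": 0},{"dp": [0.9,0.4,-0.4],"yaw": 0},{"dp": [0.9,0.4,-0.4],"yaw": 0},{"dp": [0.9,0.4,-0.4],"yaw": 0},{"dp": [0.9,0.4,-0.4],"yaw": 0},{"dp": [0.9,0.4,-0.4],"yaw": 0},{"dp": [0.9,0.4,-0.4],"yaw": 0},{"dp": [0.9,0.45,-0.4],"yaw": 0},{"dp": [0,0,0],"yaw": 0}])

```text
t: 15.87
ee_pos: [0.4663, 0.1224, 0.0942]
tool_rot: [0.807, 0.915, -1.305]
wrist_force: [-1.1, -0.6, 0.2]
gripper_width: -0.006
```

Run:
```python
from h import *
st([*towld([-.268,-.0887]),.014])
save(cap('side'),'s2.png',s=1.5)
```

```text
t 15.87 tcp [0.4663 0.1224 0.0942] rack [-0.2644 -0.0914] q [ 0.42  0.13  1.67 -0.42  1.51  0.37] F [-1.1 -0.6  0.2]
tool axes in rack frame X [ 0.434 -0.012 -0.901] Y [-0.     1.    -0.013] Z [0.901 0.006 0.434]
units [ 2.83  0.15 -1.52]
```

View pics/s2.png

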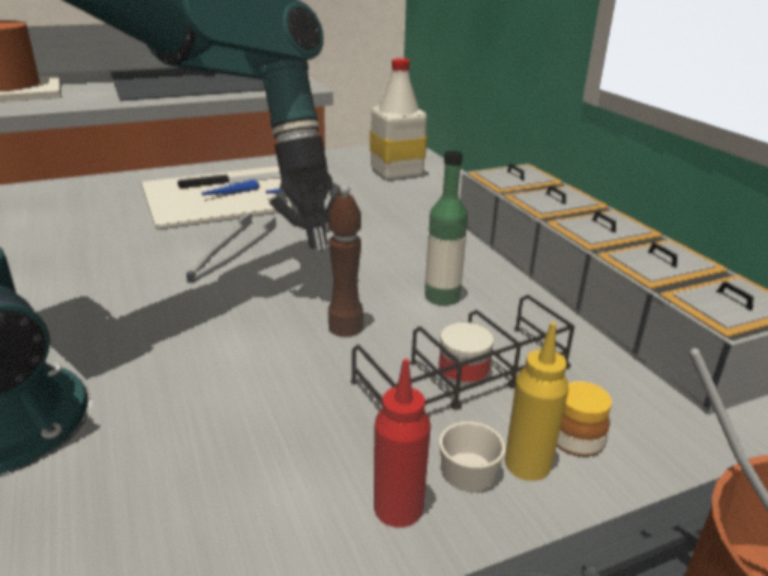

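The shut fingertips at (318,240) lean back clear of the mill (345,325); nothing has moved. Lowering, then pushing slowly.

>>> arm_command(series=[{"dp": [0.71,0.04,-0.38],"yaw": 0},{"dp": [0.71,0.04,-0.38],"yaw": 0},{"dp": [0.71,0.04,-0.38],"yaw": 0},{"dp": [0.7,0.03,-0.38],"yaw": 0},{"dp": [0,0,0],"yaw": 0},{"dp": [0.087,0,0.18],"yaw": 0},{"dp": [0.087,0,0.18],"yaw": 0},{"dp": [0.087,0,0.18],"yaw": 0},{"dp": [0.087,0,0.18],"yaw": 0},{"dp": [0.087,0,0.18],"yaw": 0},{"dp": [0.087,0,0.18],"yaw": 0},{"dp": [0.087,0,0.18],"yaw": 0},{"dp": [0.087,0,0.18],"yaw": 0},{"dp": [0.087,0,0.18],"yaw": 0},{"dp": [0.087,0,0.18],"yaw": 0},{"dp": [0.087,0,0.18],"yaw": 0},{"dp": [0.087,0,0.18],"yaw": 0},{"dp": [0.087,0,0.18],"yaw": 0},{"dp": [0.087,0,0.18],"yaw": 0}])

```text
t: 17.5
ee_pos: [0.4784, 0.0575, 0.0187]
tool_rot: [0.813, 0.911, -1.3]
wrist_force: [-0.3, 1.1, 0.5]
gripper_width: -0.004
```

```bash
cat >> h.py <<'E'
def objs(name):
    # foot fit near expected place: take the side view, colour-free height slices, fits by radius
    W=pts(cap('side')); return W
def find(g,r,zr):
    g=towld(g); W=pts(cap('side')); f=foot(W,(g[0]-.04,g[0]+.04,g[1]-.04,g[1]+.04),r,zr)
    print('foot rack',torack(f[0]).round(4) if f[0] is not None else None,f[1])
E
python3 - <<'E'
from h import *
st([*towld([-.037,-.09]),.014])
find((-.16,-.09),.027,(.008,.032))
E
```

```text
t 17.5 tcp [0.4784 0.0575 0.0187] rack [-0.1987 -0.0861] q [ 0.29  0.17  1.79 -0.46  1.3   0.33] F [-0.3  1.1  0.5]
tool axes in rack frame X [ 0.432 -0.004 -0.902] Y [-0.001  1.    -0.005] Z [0.902 0.003 0.432]
units [ 2.97 -0.16  5.75]
foot rack [-0.1635 -0.0892] 203
```

Sliding steadily at ~1 N, upright, foot in contact as predicted. Continuing.

>>> arm_command(series=[{"dp": [0.095,-0.008,0.177],"yaw": 0},{"dp": [0.095,-0.008,0.177],"yaw": 0},{"dp": [0.095,-0.008,0.177],"yaw": 0},{"dp": [0.095,-0.008,0.177],"yaw": 0},{"dp": [0.095,-0.008,0.177],"yaw": 0},{"dp": [0.095,-0.008,0.177],"yaw": 0},{"dp": [0.095,-0.008,0.177],"yaw": 0},{"dp": [0.095,-0.008,0.177],"yaw": 0},{"dp": [0.095,-0.008,0.177],"yaw": 0},{"dp": [0.095,-0.008,0.177],"yaw": 0},{"dp": [0.095,-0.008,0.177],"yaw": 0},{"dp": [0.095,-0.008,0.177],"yaw": 0},{"dp": [0.095,-0.008,0.177],"yaw": 0},{"dp": [0.095,-0.008,0.177],"yaw": 0},{"dp": [0.095,-0.008,0.177],"yaw": 0},{"dp": [0.095,-0.008,0.177],"yaw": 0},{"dp": [0.095,-0.008,0.177],"yaw": 0},{"dp": [0.095,-0.008,0.177],"yaw": 0}])

```text
t: 19.05
ee_pos: [0.4841, -0.033, 0.0147]
tool_rot: [0.813, 0.911, -1.3]
wrist_force: [-0.1, 2.2, 2.1]
gripper_width: -0.001
```

Run:
```python
from h import *
st([*towld([-.035,-.092]),.014])
find((-.075,-.09),.027,(.008,.032))
```

```text
t 19.05 tcp [ 0.4841 -0.033   0.0147] rack [-0.1081 -0.0898] q [ 0.11  0.13  1.84 -0.48  1.21  0.18] F [-0.1  2.2  2.1]
tool axes in rack frame X [ 0.433 -0.005 -0.902] Y [-0.001  1.    -0.006] Z [0.902 0.003 0.433]
units [ 1.29 -0.09  2.62]
foot rack [-0.0733 -0.0912] 196
```

>>> arm_command(series=[{"dp": [0.086,-0.01,0.177],"yaw": 0},{"dp": [0.086,-0.01,0.177],"yaw": 0},{"dp": [0.086,-0.01,0.177],"yaw": 0},{"dp": [0.086,-0.01,0.177],"yaw": 0},{"dp": [0.086,-0.01,0.177],"yaw": 0},{"dp": [0.086,-0.01,0.177],"yaw": 0},{"dp": [0.086,-0.01,0.177],"yaw": 0},{"dp": [0.086,-0.01,0.177],"yaw": 0},{"dp": [0.086,-0.01,0.177],"yaw": 0},{"dp": [0.086,-0.01,0.177],"yaw": 0},{"dp": [0.086,-0.01,0.177],"yaw": 0},{"dp": [0.086,-0.01,0.177],"yaw": 0},{"dp": [0.086,-0.01,0.177],"yaw": 0},{"dp": [0.086,-0.01,0.177],"yaw": 0},{"dp": [0.06,0,0.12],"yaw": 0},{"dp": [0,0,0],"yaw": 0}])

```text
t: 20.43
ee_pos: [0.4882, -0.1055, 0.0145]
tool_rot: [0.813, 0.91, -1.301]
wrist_force: [-1.1, -0.0, -0.2]
gripper_width: 0.001
```

Run:
```python
from h import *
st([*towld([-.276,-.09]),.014])
find((-.0,-.093),.027,(.008,.032))
c=cap('side'); save(c,'s3.png',(180,100,512,350),2)
```

```text
t 20.43 tcp [ 0.4882 -0.1055  0.0145] rack [-0.0355 -0.0933] q [-0.05  0.12  1.86 -0.49  1.14  0.05] F [-1.1 -0.  -0.2]
tool axes in rack frame X [ 0.433 -0.005 -0.901] Y [ 0.     1.    -0.005] Z [0.901 0.002 0.433]
units [-4.15  0.13 -8.68]
foot rack [-0.0021 -0.0943] 89
```

View pics/s3.png

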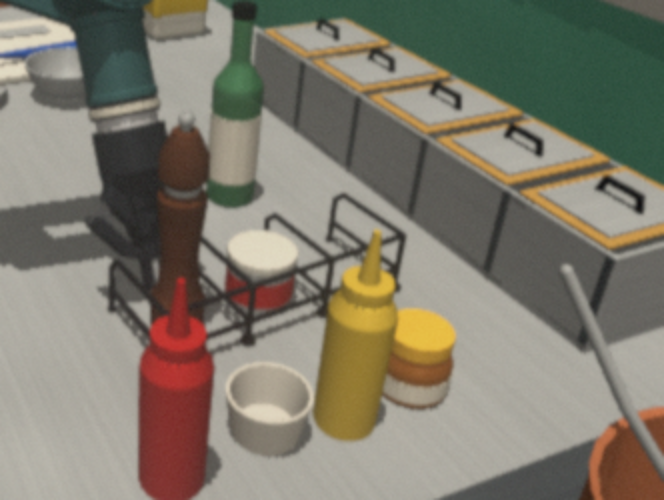

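The mill stands upright inside the near bay (crop ~(180,240)); rack, tin and bottles behind unmoved. Backing out and moving across behind the oil.

>>> arm_command(series=[{"dp": [-0.22,0,-0.45],"yaw": 0},{"dp": [-0.44,0,-0.9],"yaw": 0},{"dp": [-0.44,0,-0.9],"yaw": 0},{"dp": [-0.44,0,-0.9],"yaw": 0},{"dp": [-0.44,0,-0.9],"yaw": 0},{"dp": [-0.44,0,-0.9],"yaw": 0},{"dp": [-0.44,0,-0.9],"yaw": 0},{"dp": [-0.44,0,-0.9],"yaw": 0},{"dp": [-0.44,0,-0.9],"yaw": 0},{"dp": [-0.44,0,-0.9],"yaw": 0},{"dp": [0,0.9,0],"yaw": 0},{"dp": [0,0.9,0],"yaw": 0},{"dp": [0,0.9,0],"yaw": 0},{"dp": [0,0.9,0],"yaw": 0},{"dp": [0,0.9,0],"yaw": 0},{"dp": [0,0.9,0],"yaw": 0},{"dp": [0,0.9,0],"yaw": 0},{"dp": [0,0.9,0],"yaw": 0},{"dp": [0,0.4,0],"yaw": 0},{"dp": [0,0,0],"yaw": 0}])

```text
t: 22.2
ee_pos: [0.6543, 0.1518, 0.0149]
tool_rot: [0.814, 0.909, -1.3]
wrist_force: [0.2, -0.2, 0.5]
gripper_width: 0.0
```

Run:
```python
from h import *
st([*towld([-.23,.0956]),.014])
find((-.0,-.093),.027,(.008,.032))
find((-.186,.0956),.03,(.008,.08))
```

```text
t 22.2 tcp [0.6543 0.1518 0.0149] rack [-0.2741  0.0987] q [ 0.35  0.57  1.25 -0.44  1.45  0.32] F [ 0.2 -0.2  0.5]
tool axes in rack frame X [ 0.433 -0.003 -0.901] Y [-0.     1.    -0.004] Z [0.902 0.002 0.433]
units [ 0.8  -0.13  1.58]
foot rack [-0.0002 -0.0943] 68
foot rack [-0.1862  0.0959] 608
```

>>> arm_command(series=[{"dp": [0.173,-0.06,0.36],"yaw": 0},{"dp": [0.173,-0.06,0.36],"yaw": 0},{"dp": [0.087,0,0.18],"yaw": 0},{"dp": [0.087,0,0.18],"yaw": 0},{"dp": [0.087,0,0.18],"yaw": 0},{"dp": [0.087,0,0.18],"yaw": 0},{"dp": [0.087,0,0.18],"yaw": 0},{"dp": [0.087,0,0.18],"yaw": 0},{"dp": [0.087,0,0.18],"yaw": 0},{"dp": [0.087,0,0.18],"yaw": 0},{"dp": [0.087,0,0.18],"yaw": 0},{"dp": [0.087,0,0.18],"yaw": 0},{"dp": [0.087,0,0.18],"yaw": 0},{"dp": [0.087,0,0.18],"yaw": 0},{"dp": [0.087,0,0.18],"yaw": 0},{"dp": [0.087,0,0.18],"yaw": 0},{"dp": [0.087,0,0.18],"yaw": 0},{"dp": [0.087,0,0.18],"yaw": 0},{"dp": [0.087,0,0.18],"yaw": 0},{"dp": [0.087,0,0.18],"yaw": 0}])

```text
t: 23.97
ee_pos: [0.6609, 0.0417, 0.0149]
tool_rot: [0.813, 0.911, -1.3]
wrist_force: [0.5, 3.1, 0.8]
gripper_width: -0.001
```

Run:
```python
from h import *
st([*towld([-.039,.0956]),.014])
find((-.13,.0956),.03,(.008,.06))
find((-.13,.0956),.03,(.08,.13))
```

```text
t 23.97 tcp [0.6609 0.0417 0.0149] rack [-0.164   0.0937] q [ 0.19  0.51  1.35 -0.46  1.36  0.2 ] F [0.5 3.1 0.8]
tool axes in rack frame X [ 0.433 -0.005 -0.902] Y [-0.001  1.    -0.005] Z [0.902 0.003 0.433]
units [2.2  0.07 4.49]
foot rack [-0.1265  0.0932] 482
foot rack [-0.1242  0.0933] 532
```

>>> arm_command(series=[{"dp": [0.087,0.005,0.18],"yaw": 0},{"dp": [0.087,0.005,0.18],"yaw": 0},{"dp": [0.087,0.005,0.18],"yaw": 0},{"dp": [0.087,0.005,0.18],"yaw": 0},{"dp": [0.087,0.005,0.18],"yaw": 0},{"dp": [0.087,0.005,0.18],"yaw": 0},{"dp": [0.087,0.005,0.18],"yaw": 0},{"dp": [0.087,0.005,0.18],"yaw": 0},{"dp": [0.087,0.005,0.18],"yaw": 0},{"dp": [0.087,0.005,0.18],"yaw": 0},{"dp": [0.087,0.005,0.18],"yaw": 0},{"dp": [0.087,0.005,0.18],"yaw": 0},{"dp": [0.087,0.005,0.18],"yaw": 0},{"dp": [0.087,0.005,0.18],"yaw": 0},{"dp": [0.087,0.005,0.18],"yaw": 0},{"dp": [0.087,0.005,0.18],"yaw": 0}])

```text
t: 25.4
ee_pos: [0.6712, -0.0376, 0.0146]
tool_rot: [0.813, 0.911, -1.3]
wrist_force: [-0.5, 3.2, -0.1]
gripper_width: 0.001
```

Run:
```python
from h import *
st([*towld([-.038,.0956]),.014])
find((-.05,.0956),.03,(.008,.06))
find((-.05,.0956),.03,(.08,.13))
```

```text
t 25.4 tcp [ 0.6712 -0.0376  0.0146] rack [-0.084   0.0958] q [ 0.07  0.5   1.37 -0.47  1.3   0.09] F [-0.5  3.2 -0.1]
tool axes in rack frame X [ 0.433 -0.005 -0.902] Y [-0.001  1.    -0.005] Z [0.902 0.003 0.433]
units [ 0.82 -0.01  1.65]
foot rack [-0.0465  0.0946] 386
foot rack [-0.0441  0.0951] 597
```

>>> arm_command(series=[{"dp": [0.087,0,0.18],"yaw": 0},{"dp": [0.087,0,0.18],"yaw": 0},{"dp": [0.087,0,0.18],"yaw": 0},{"dp": [0.087,0,0.18],"yaw": 0},{"dp": [0.087,0,0.18],"yaw": 0},{"dp": [0.087,0,0.18],"yaw": 0},{"dp": [0.087,0,0.18],"yaw": 0},{"dp": [0.087,0,0.18],"yaw": 0},{"dp": [0.087,0,0.18],"yaw": 0},{"dp": [0,0,0],"yaw": 0},{"dp": [-0.11,0,-0.22],"yaw": 0},{"dp": [-0.33,0,-0.67],"yaw": 0},{"dp": [-0.43,0,-0.9],"yaw": 0},{"dp": [-0.43,0,-0.9],"yaw": 0},{"dp": [-0.43,0,-0.9],"yaw": 0},{"dp": [-0.43,0,-0.9],"yaw": 0},{"dp": [-0.43,0,-0.9],"yaw": 0},{"dp": [-0.43,0,-0.9],"yaw": 0},{"dp": [0,0,0],"yaw": 0}])

```text
t: 27.08
ee_pos: [0.6572, 0.0968, 0.0142]
tool_rot: [0.812, 0.914, -1.295]
wrist_force: [-0.1, 0.3, 0.6]
gripper_width: 0.003
```

Run:
```python
from h import *
st()
find((-.0,-.093),.027,(.008,.032))
find((-.0,.0956),.03,(.008,.06))
find((-.0,.0956),.03,(.08,.13))
save(cap('side'),'s4.png',s=1.5); save(cap('top'),'t4.png',s=1.5)
```

```text
t 27.08 tcp [0.6572 0.0968 0.0142] rack [-0.2191  0.0959] q [ 0.27  0.53  1.31 -0.45  1.4   0.26] F [-0.1  0.3  0.6]
tool axes in rack frame X [ 0.431 -0.002 -0.902] Y [-0.006  1.    -0.005] Z [0.902 0.007 0.431]
foot rack [-0.0001 -0.0942] 72
foot rack [0.0003 0.0955] 375
foot rack [0.0004 0.0954] 643
```

View pics/s4.png

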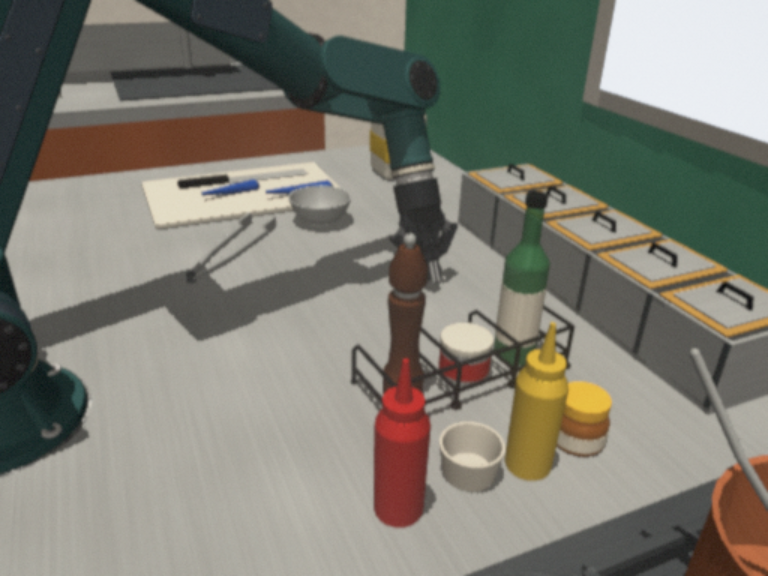

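View pics/t4.png

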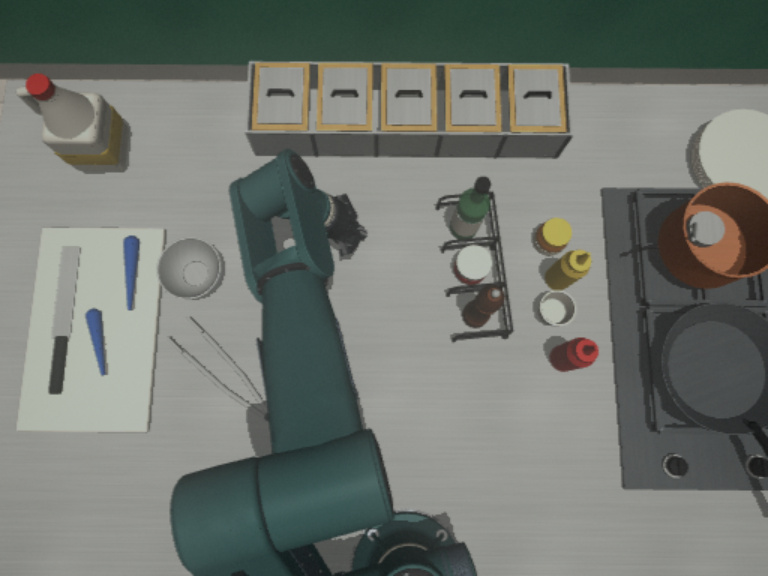

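Side view: mill (405,330) and oil (525,290) both stand upright in the outer bays. Top view: mill (483,305) and oil (470,210) are inside the dividers, the tin (473,264), jar, bottles, pot, bowl and tongs are where they were, and the arm is clear of everything.

```bash
python3 -c "
from plant import arm
print(arm.finish_job())"
```

```text
the job is handed in; nothing more can be done
None
```

Both are in the rack. I pushed the pepper mill first, into the near bay, then the oil bottle into the far bay. Each slid upright, pushed by the shut fingertips at about 20 mm height with only 1–3 N.

- **Final positions:** In the rack frame the mill's foot is at (0, −94) mm and the oil's at (0, +95) mm. Both feet are wholly inside their bays, with at least 14 mm to the divider wires. The oil's base and upper body line up, so it is upright; the mill's upright stance was judged from the pictures.
- **Other things:** The tin, jar, ramekin, mustard, ketchup, bowl and tongs look unmoved when I compare the first and last pictures; I did not measure them.
- **Time and contact:** About 27 s of the 61 s were used. The arm was clear of everything, with the wrist force near zero, when I handed the job in.
- **Leaning the tool back:** A straight-down tool would have touched the bottles high up, because the gripper's knuckles stand about 18 mm proud of the fingertips. I first tried the arm's inner reach limit to tilt the tool, but that gave only a small lean. The outer limit gave about 26°, and both pushes used that lean.
- **Failed or disagreeing checks:** None.

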